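# Nudge the adapter plate home over the fixture's locating pins

## Task

The aluminium plate lies askew on the green loading step and the tops of the grinding fixture's two pins. Nudge it sideways and forward with your fingers, without picking it up or tipping it, until both its holes drop over the two locating pins and it lies flat on the bed. Leave everything else where it is, and finish clear of the plate.

Things in the scene. Friction and masses are not known exactly. Their poses are not given: they have to be found in the camera images.
- fixture: dark steel grinding fixture bolted to the bench. Origin on the bench top midway between its two pins; x = the way the plate is pushed home (away from the robot, turned up to 0.3 rad), y left, z up. Flat bed from x = -185 to +130 mm, 250 mm along y, top 20 mm above the bench. Yellow paint marks: strips on the bed at y = +-112 mm in line with the pins (x = 0), and along y = 0 at both ends
- step_end (a point): middle of the top far edge of the green loading step, at (-104, 0, 28) mm in the fixture's frame. The step covers the bed's near end over its full width, x = -185 to -104 mm, its top level with the pin tops, 8 mm above the bed
- plate: loose aluminium adapter plate, about 0.7 kg, 160 mm along its x, 166 mm along its y, 10 mm thick; origin at the centre of its underside. At the start it lies flat, near part on the step, far part on the two pin tops (underside 28 mm above the bench), holes 32 to 42 mm short of the pins, up to 18 mm off sideways and 0.13 rad askew. Seated, its axes are parallel to the fixture's
- plate_near (a point): middle of the plate's near edge at its underside, 100 mm behind the line of the holes. The plate slides over step and pin tops; when both holes come within about 4 mm of the pins this edge also leaves the step (seated, it lies 4 mm beyond step_end) and the plate drops 8 mm. A sideways push some 45 mm ahead of this edge hardly turns the plate
- hole_left (a point): centre, at the underside, of the plate's left through hole, 14 mm diameter, at (+20, +50) mm in the plate's frame
- hole_right (a point): centre, at the underside, of the plate's right through hole, 14 mm diameter, at (+20, -50) mm in the plate's frame
- pin_left (a point): top of the left brass pin, at (0, +50, 28) mm in the fixture's frame: 10 mm diameter, 8 mm high above the bed, tapering to 5 mm diameter over its upper 5 mm. Hidden under the plate at the start
- pin_right (a point): top of the right brass pin, of the same shape, at (0, -50, 28) mm in the fixture's frame
- thumb_knob: brass thumb knob, 26 mm across, 30 mm high, standing on the front (far) strip of the fixture bed; bystander; origin at the centre of its underside
- spacer: steel spacer ring, 32 mm across, 18 mm high, on the front (far) strip of the fixture bed; bystander; origin at the centre of its underside
- wrench: steel wrench 170 mm long lying on the bench; bystander
- screwdriver: red-handled screwdriver 190 mm long lying on the bench; bystander
- oil_can: can 60 mm across, 130 mm high; bystander; origin at the centre of its underside
- mug: white mug 80 mm across, 90 mm high; bystander; origin at the centre of its underside
Things that resemble listed ones, but are neither listed nor needed, are in the scene too. There is more than one size of the plate; the one meant has the size given above.

How it is judged (in metres and radians):
At the end, for the whole second after the job is handed in: each hole centre within 3.5 mm (seen from above) of its own pin, left on left and right on right; the plate flat on the bed (underside within 1.5 mm of it, tilt under 0.02 rad) and at rest (horizontal distance between hole_left and pin_left below 0.0035 m and horizontal distance between hole_right and pin_right below 0.0035 m and z of plate in the frame of fixture below 0.0215 m and angle between plate's own z axis and vertical below 0.02 rad and linear speed of plate below 0.01 m/s); the robot touches nothing.
It fails at once if the plate is lifted (its centre more than 10 mm above where it lay at the start) or tipped up (over 0.25 rad) (z of plate in the frame of fixture above 0.038 m or angle between plate's own z axis and vertical above 0.25 rad).
It fails at once if one of the other things is moved by more than 25 mm (distance of any of thumb_knob, spacer, wrench, screwdriver, oil_can, mug from where it was at the start of the episode above 0.025 m).
It also fails if it takes over 64 s, if anything falls off the work surface, if the arm or the gripper's body presses on something with over 40 N, if the wrist force passes 120 N, or if a joint passes its speed limit or range.

## Robot

A 6-joint arm with a two-finger parallel gripper is mounted at the origin on the work surface. World frame = base frame: x ahead of the robot, y to its left, z up, the work surface at z = 0. Lengths are in m, angles in degrees, forces in N, time in s.
With the tool pointing down it reaches from about 0.3 to 0.75 m from the base axis. Payload 8.5 kg.
Tool frame: the origin (TCP) lies midway between the tips of the shut fingers; the grasp point (between the pads) lies 19 mm behind it; y points along the fingers, x is the direction in which the jaws open and shut, and the axes are right-handed (so a half turn about y gives the same grasp; the last joint's range is limited). The gripper opens to 85 mm and grips with 20 to 120 N. Pads are 22 mm wide; open, the fingers measure 114 mm over their backs; the gripper's body (76 mm by 85 mm) begins 54 mm behind the grasp point. The pads swing forward as they close: fully open they stand 13 mm farther back than shut.
Start: joints at [64.326, 21.807, 74.336, -0, 83.858, -12.336], TCP at [0.127, 0.535, 0.231] pointing down, gripper open.
Joint ranges: [-178.18, 178.18], [-50.72, 133.34], [12.68, 142.11], [-81.47, 261.47], [9.98, 163.14], [-165.26, 165.26]. Speed limits (degrees/s): [136.94, 136.94, 180, 180, 180, 180].

## Interface

Orientations are given as a 3x3 rotation matrix whose columns are the frame's x, y, z axes.
In Python, from rig import env gives the robot as it stands.
- The arm moves only by the tool carry_out, never from a script. Its argument "plan" is a list of rows, each a list of 3 entries, a list of its own where there are three numbers: the shift along the tool's x, y, z in m, then the turn, a rotation vector about the tool's x, y, z in degrees, then the finger opening in m, from 0 to 0.0854. In form: [[[dx, dy, dz], [ax, ay, az], jaw], ...]. A call has 1 to 8 rows; each row shifts and turns the commanded pose from where the row before left it, along the tool's axes as they then stand; what a row does not reach is not made up. A row lasts 1/8 s, in which the tool goes at most 62.5 mm and 10.7 degrees, less where a joint would pass 70% of its speed; a pose out of reach is approached as far as the arm can. A call is refused whole if a number of a shift passes 0.0625 or a number of a turn 10.7, either way. A call with a gripper value outside its range is refused whole. The fingers move at their own pace and stop on an object; "force" is the grip in N (left out, the last holds). Time passes only in rows, so rows that do not move let the fingers close. It gives the time, the measured TCP pose, the force and the opening at its end, in the units of the state.
- env.observe(): the state, without advancing time (a new reading comes with each control period).
- env.get_image(name): name is "scene" or "top"; returns a dict with "image" (384x512x3 uint8, red, green, blue), "vfov" (degrees; the focal length in pixels is half the picture's height over the tangent of half this angle, whatever the lens; pixels are square), "cx", "cy" (the principal point, pixels), "rvec" (rotation vector, rad) and "tvec" (3), from world to camera coordinates, as OpenCV has them. Camera axes: x right, y down, z forward; pixel columns grow to the right and rows downward; lengths in m; the calibration is good to about 2 mm. A picture is of the moment at which its call begins. There is no depth.
- env.close_job(): hands the job in, once; it reports no verdict.
Trained networks look in a picture, given as the dict that the camera call returned (one of the last four; its "shot" number tells which), for a name from the list of things; names that differ only in an ending like _2 or _b are one class to them, and where a whole thing is asked for, a point or a joint stands for the part that bears it (a point fixed in the world has none). Each returns a list of dicts, best first, with "conf" (0 to 1); they miss things now and then, are a little off and sometimes report something else, mostly with a low value. They report only what shows in the picture. A call takes as long as a camera call. They do not tell look-alikes from the thing itself.
- env.outline_of(target, picture): "mask" (384x512 bool, what is visible of it) and "pixel" ([row, column] in pixels, amid what is visible of it).
The state is a dict: "time_s": time; "q": joint angles; "qvel": joint speeds; "joint_efforts": joint torques, N m; "position": TCP position; "tool_rot": TCP orientation; "ft_force": force on the tool from outside, world axes, zero at the start; "wrist_torque": the same for the moment, N m; "grip_width": finger opening in m.
Only numpy, scipy, OpenCV 4.12 (cv2) and the standard library are available. Lean on these libraries where they do the work, as an engineer would, in place of code of your own. Each camera call takes 0.05 s, during which the arm holds its last target.

## Working session

There is one attempt and no reset: what is moved stays moved. The work goes in short steps, Python scripts to look and compute and a tool call to move; the robot and the scene stay as the last step left them, time stands still between calls to the robot, and variables do not carry over. Pictures are saved under pics/ and viewed, and the job is handed in when it is done.

Besides the shell and the picture viewer there is one more tool, called after "Request:" as a command line: name --argument value ..., lists and objects as JSON in quotes. carry_out: Moves the arm, as the interface text tells. Its arguments: {"type":"object","properties":{"plan":{"type":"array","items":{"type":"array"}},"force":{"type":"number"}},"required":["plan"]}

```bash
mkdir -p pics; ls; python3 - <<'E'
from rig import env
import cv2,pickle
o=env.observe();print(o)
for n in("scene","top"):
    p=env.get_image(n);cv2.imwrite(f"pics/{n}0.png",p["image"][:,:,::-1])
    pickle.dump(p,open(f"{n}0.pkl","wb"))
    print({k:v for k,v in p.items() if k!="image"})
    for t in("fixture","plate","plate_near","step_end","hole_left","hole_right"):
        r=env.outline_of(t,p)
        print(n,t,[(x["conf"],x["pixel"],int(x["mask"].sum())) for x in r])
E
```

```text
pics
{'time_s': 0.0, 'q': array([ 6.43248364e+01,  2.18412962e+01,  7.43858410e+01, -8.95029159e-04,
        8.38591630e+01, -1.23349065e+01]), 'qvel': array([ 0.08859542, -0.02520446, -0.02943006, -0.07658906,  0.1531044 ,
       -0.05242974]), 'joint_efforts': array([ 8.18803455e-04, -4.48456657e+01, -2.31278372e+01, -1.50560277e-04,
        4.72410917e-03,  2.83410543e-05]), 'position': array([0.12676621, 0.5348784 , 0.23070252]), 'tool_rot': array([[ 2.30731345e-01, -6.38600778e-04, -9.73017286e-01],
       [ 9.73016378e-01, -1.36423516e-03,  2.30732025e-01],
       [-1.47477004e-03, -9.99998866e-01,  3.06597203e-04]]), 'ft_force': array([-0.0919924 ,  0.64801869,  0.39939234]), 'wrist_torque': array([ 0.00726861, -0.01358351, -0.01112558]), 'grip_width': 0.08545286664111004}
{'vfov': 54.30718085651826, 'cx': 251.1170808161166, 'cy': 190.6584927342929, 'rvec': array([ 1.74702404,  1.86228414, -0.69774887]), 'tvec': array([ 0.05620792, -0.39211925,  1.30437256]), 'shot': 1}
scene fixture [(0.98, [222.1, 222.5], 7392)]
scene plate [(0.85, [186.1, 215.3], 3490), (0.84, [183.9, 319.0
[... 321 characters left out ...]
95, [188.1, 212.4], 3421), (0.63, [181.3, 318.3], 1469), (0.52, [174.4, 398.7], 455)]
{'vfov': 51.99397569551217, 'cx': 252.85944949613113, 'cy': 193.87174925804214, 'rvec': array([ 2.13490197, -2.10838924,  0.20553957]), 'tvec': array([-0.0123023 ,  0.58492362,  0.92205839]), 'shot': 2}
top fixture [(0.88, [182.8, 281.0], 7648)]
top plate [(0.92, [233.0, 193.4], 1971), (0.86, [209.4, 294.6], 4177)]
top plate_near [(0.9, [214.1, 295.5], 4185), (0.89, [233.8, 192.6], 1914)]
top step_end [(0.68, [179.1, 281.4], 7306), (0.61, [150.5, 257.4], 79)]
top hole_left [(0.86, [234.2, 194.3], 1913), (0.77, [216.8, 292.4], 4240)]
top hole_right [(0.91, [213.8, 297.2], 4130), (0.89, [234.0, 191.3], 2013)]
```

```bash
python3 - <<'E'
import cv2
for n in("scene","top"):
    i=cv2.imread(f"pics/{n}0.png");cv2.imwrite(f"pics/{n}0b.png",cv2.resize(i,(800,600),interpolation=cv2.INTER_CUBIC))
i=cv2.imread("pics/top0.png")[100:290,160:390];cv2.imwrite("pics/top0c.png",cv2.resize(i,None,fx=3.4,fy=3.15,interpolation=cv2.INTER_CUBIC))
E
```

```text
(no output)
```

View pics/scene0b.png

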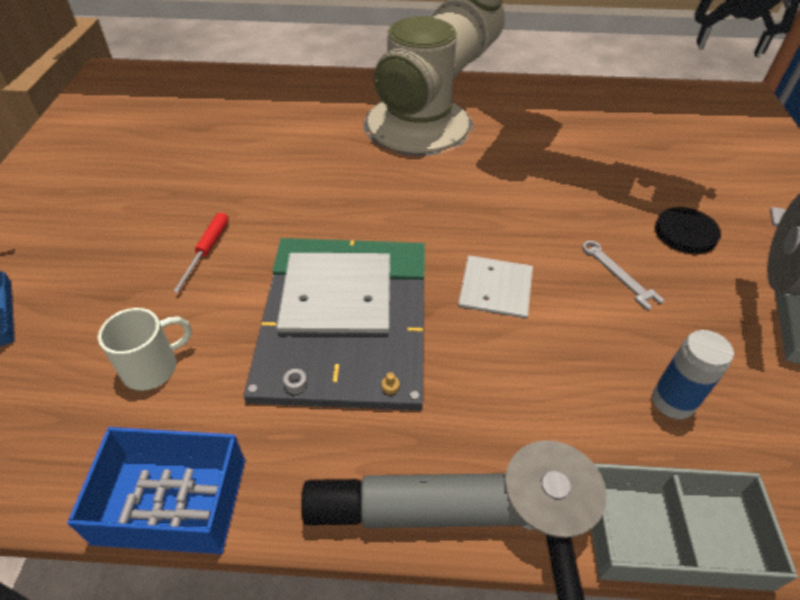

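View pics/top0b.png

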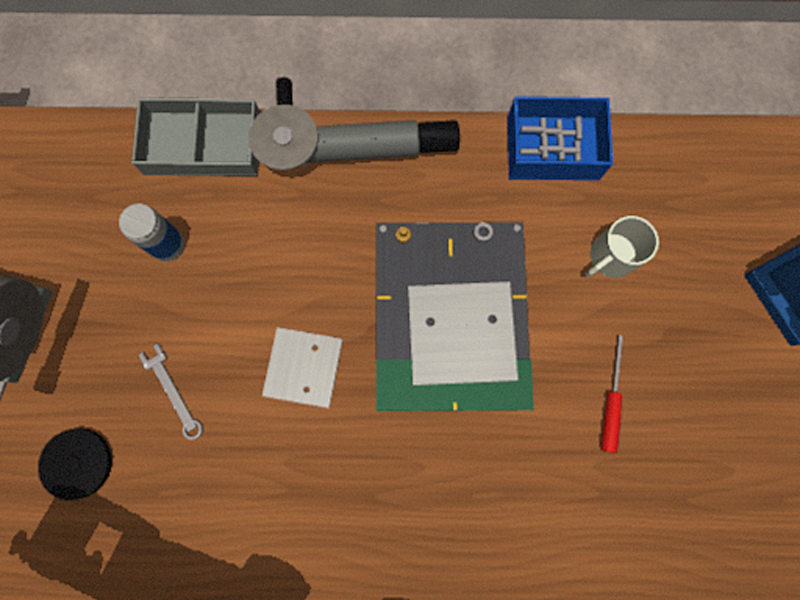

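View pics/top0c.png

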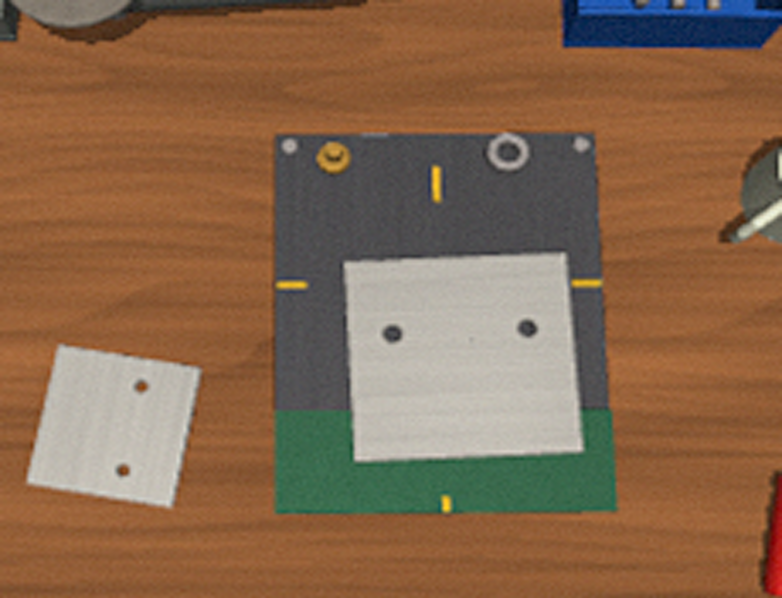

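The top view shows two white plates: a large one on the fixture at pixel (row 209, col 294), and a small one lying on the bench at (233, 193). The one meant is the large plate: it rests on the green step and its size fits the fixture bed. The small one is a look-alike. The crop confirms this. Next I'll fit the poses.

```bash
cat > h.py <<'E'
import numpy as np,cv2,pickle
from scipy.optimize import least_squares
def K(p):
    f=p["image"].shape[0]/2/np.tan(np.radians(p["vfov"]/2))
    return np.array([[f,0,p["cx"]],[0,f,p["cy"]],[0,0,1.]])
def proj(p,P): return cv2.projectPoints(np.asarray(P,float).reshape(-1,1,3),p["rvec"],p["tvec"],K(p),None)[0][:,0]
def back(p,uv,z):
    R=cv2.Rodrigues(p["rvec"])[0];c=-R.T@p["tvec"]
    uv=np.atleast_2d(uv);d=np.c_[uv,np.ones(len(uv))]@np.linalg.inv(K(p)).T@R
    return (c+d*((z-c[2])/d[:,2])[:,None])
def cam(p): return -cv2.Rodrigues(p["rvec"])[0].T@p["tvec"]
def pose(v,L,z=0):
    c,s=np.cos(v[2]),np.sin(v[2]);L=np.asarray(L,float)
    return np.c_[v[0]+c*L[:,0]-s*L[:,1],v[1]+s*L[:,0]+c*L[:,1],L[:,2]+z]
def box(x0,x1,y0,y1,z0,z1): return [(x,y,z) for x in(x0,x1) for y in(y0,y1) for z in(z0,z1)]
FIX=box(-.185,.130,-.125,.125,0,.02)+box(-.185,-.104,-.125,.125,.02,.028)
PL=box(-.08,.08,-.083,.083,0,.01)
def resid(p,cnt,P):
    h=cv2.convexHull(proj(p,P).astype(np.float32))
    return np.array([cv2.pointPolygonTest(h,(float(a),float(b)),True) for a,b in cnt])
def contour(m):
    m=m.astype(np.uint8);cs=cv2.findContours(m,cv2.RETR_EXTERNAL,cv2.CHAIN_APPROX_NONE)[0]
    c=max(cs,key=cv2.contourArea);h=cv2.convexHull(c)
    n=np.array([abs(cv2.pointPolygonTest(h,(float(a),float(b)),True)) for a,b in c[:,0]])
    return c[n<2.5,0].astype(float)
def fit(obs,L,v0,z=0,inset=.5):
    f=lambda v:np.concatenate([resid(p,c,pose(v,L,z))-inset for p,c in obs])
    r=least_squares(f,v0,loss="soft_l1",f_scale=.5,diff_step=1e-4,x_scale=[.01,.01,.05]);return r.x,np.sqrt(np.mean(np.clip(r.fun**2,0,4)))
def tofix(F,P):
    c,s=np.cos(F[2]),np.sin(F[2]);P=np.atleast_2d(P);d=P[:,:2]-F[:2]
    return np.c_[c*d[:,0]+s*d[:,1],-s*d[:,0]+c*d[:,1]]
def colmask(p,lo,hi,near=None):
    m=cv2.inRange(cv2.cvtColor(p["image"],cv2.COLOR_RGB2HSV),lo,hi)
    return m if near is None else m&near
def yellow(p):
    m=colmask(p,(20,120,120),(35,255,255));n,l,s,c=cv2.connectedComponentsWithStats(m)
    return [(s[i,4],c[i].round(2)) for i in range(1,n) if s[i,4]>5]
def polymask(p,P,grow=8):
    h=cv2.convexHull(proj(p,P).astype(np.float32)).astype(int)
    m=np.zeros(p["image"].shape[:2],np.uint8);cv2.fillConvexPoly(m,h,255)
    return cv2.dilate(m,np.ones((2*grow+1,)*2,np.uint8))
def holes(p,v,z):
    out=[]
    g=cv2.cvtColor(p["image"],cv2.COLOR_RGB2GRAY).astype(float)
    for y in(.05,-.05):
        u=proj(p,pose(v,[(.02,y,.01)],z))[0]
        a,b=np.round(u).astype(int);w=g[b-7:b+8,a-7:a+8];q=np.clip(np.median(w)-25-w,0,None)
        # weight near
        yy,xx=np.mgrid[-7:8,-7:8]
        if q.sum()==0: out.append(None);continue
        c=np.array([a+(q*xx).sum()/q.sum(),b+(q*yy).sum()/q.sum()]);out.append(c)
    return out
E
python3 - <<'E'
from h import *
for n in("scene","top"):
    p=pickle.load(open(f"{n}0.pkl","rb"));print(n,cam(p).round(3))
    for a,c in yellow(p): print(a,c,back(p,c,.02)[0].round(4),back(p,c,.028)[0].round(4))
    hsv=cv2.cvtColor(p["image"],cv2.COLOR_RGB2HSV)
    pts=dict(top=[(209,294),(240,280),(215,250)],scene=[(170,215),(220,180),(165,250)])[n]
    print([hsv[a,b] for a,b in pts])
E
```

```text
scene [1.159 0.01  0.718]
8 [224.88 154.88] [ 0.419  -0.1021  0.02  ] [ 0.4275 -0.1008  0.028 ]
18 [171.94 206.61] [ 0.6071 -0.209   0.02  ] [ 0.6134 -0.2065  0.028 ]
19 [264.84 210.42] [0.6039 0.0133 0.02  ] [0.6103 0.0132 0.028 ]
31 [214.55 238.32] [ 0.6908 -0.0959  0.02  ] [ 0.6962 -0.0947  0.028 ]
[array([ 20,  21, 219], dtype=uint8), array([ 0,  6, 91], dtype=uint8), array([ 70,  84, 122], dtype=uint8)]
top [ 0.399 -0.004  1.017]
29 [287.86 158.17] [ 0.6887 -0.0957  0.02  ] [ 0.6863 -0.095   0.028 ]
25 [245.32 190.  ] [0.602  0.0146 0.02  ] [0.6003 0.0144 0.028 ]
18 [332.  189.5] [ 0.6062 -0.2095  0.02  ] [ 0.6045 -0.2078  0.028 ]
16 [290.88 259.5 ] [ 0.4263 -0.102   0.02  ] [ 0.426  -0.1012  0.028 ]
[array([ 22,  15, 188], dtype=uint8), array([ 24,  18, 194], dtype=uint8), array([150,   3,  84], dtype=uint8)]
```

```bash
cat >> h.py <<'E'
def platefit(p,v0,z=.028):
    m=polymask(p,pose(v0,PL,z),8)
    m=colmask(p,(0,0,130),(179,50,255),m); m=cv2.morphologyEx(m,cv2.MORPH_CLOSE,np.ones((9,9)))
    m=cv2.morphologyEx(m,cv2.MORPH_OPEN,np.ones((5,5)))
    return contour(m),m
E
python3 - <<'E'
from h import *
T={n:pickle.load(open(f"{n}0.pkl","rb")) for n in("scene","top")}
F0=np.array([.605,-.0977,.018])
def fixobs(p):
    # bed + step + plate + yellow: not wood (wood hue ~10-15, high sat)
    m=polymask(p,pose(F0,FIX),8);h=cv2.cvtColor(p["image"],cv2.COLOR_RGB2HSV)
    wood=cv2.inRange(h,(0,90,50),(19,255,255))
    m=m&~wood; m=cv2.morphologyEx(m,cv2.MORPH_CLOSE,np.ones((9,9)));m=cv2.morphologyEx(m,cv2.MORPH_OPEN,np.ones((9,9)));return contour(m)
Fo=[(p,fixobs(p)) for p in T.values()]
print("F both",fit(Fo,FIX,F0)); 
for o in Fo: print(" one",fit([o],FIX,F0))
P0=np.array([.56,-.105,.05]); 
def run(ns):
    global P0
    v=P0
    for k in range(3):
        v,e=fit([(T[n],platefit(T[n],v)[0]) for n in ns],PL,v,.028)
    return v,e
F=F0
for ns in(["top"],["scene"],["top","scene"]):
    v,e=run(ns);print("P",ns,v.round(4),e, "holes in fixture",tofix(F,pose(v,[(.02,.05,0),(.02,-.05,0)])).round(4))
    for n in ns:
        h=holes(T[n],v,.028);print("  holes",n,h,tofix(F,np.vstack([back(T[n],x,.038) for x in h])).round(4))
for n,p in T.items():
    i=cv2.resize(p["image"][:,:,::-1],None,fx=1,fy=1).copy();i=cv2.resize(i,None,fx=4,fy=4,interpolation=cv2.INTER_CUBIC)
    for L,V,z,col in((FIX,F0,0,(0,255,0)),(PL,v,.028,(0,0,255))):
        h=cv2.convexHull(proj(p,pose(V,L,z)).astype(np.float32))
        cv2.polylines(i,[((h+.5)*4).astype(int)],True,col,1)
    c=proj(p,pose(F0,[(0,0,.02)]))[0]*4;a,b=max(0,int(c[0])-400),max(0,int(c[1])-300)
    cv2.imwrite(f"pics/fit_{n}.png",i[b:b+600,a:a+800])
E
```

```text
F both (array([ 0.60415645, -0.09713356,  0.01984088]), np.float64(0.5110236908396568))
 one (array([ 0.60432167, -0.09701487,  0.02041219]), np.float64(0.578291944046401))
 one (array([ 0.60404639, -0.0972401 ,  0.01918002]), np.float64(0.42963018598008007))
P ['top'] [ 0.5425 -0.1126  0.0572] 0.3413463144709661 holes in fixture [[-0.0448  0.037 ]
 [-0.0409 -0.0629]]
  holes top [array([275.01315124, 205.52959029]), array([314.74807198, 203.79537275])] [[-0.045   0.0374]
 [-0.0411 -0.0629]]
P ['scene'] [ 0.54   -0.1127  0.0504] 0.6139474039072313 holes in fixture [[-0.0469  0.0368]
 [-0.0436 -0.0631]]
  holes scene [array([234.94471659, 190.90622813]), array([193.71188811, 190.6048951 ])] [[-0.0415  0.0372]
 [-0.0375 -0.0625]]
P ['top', 'scene'] [ 0.5419 -0.1126  0.0525] 0.5704501878252315 holes in fixture [[-0.0451  0.0369]
 [-0.0417 -0.063 ]]
  holes top [array([275.01315124, 205.52959029]), array([314.74807198, 203.79537275])] [[-0.045   0.0374]
 [-0.0411 -0.0629]]
  holes scene [array([234.94575303, 190.90792291]), array([193.71188811, 190.6048951 ])] [[-0.0415  0.0372]
 [-0.0375 -0.0625]]
```

View pics/fit_top.png

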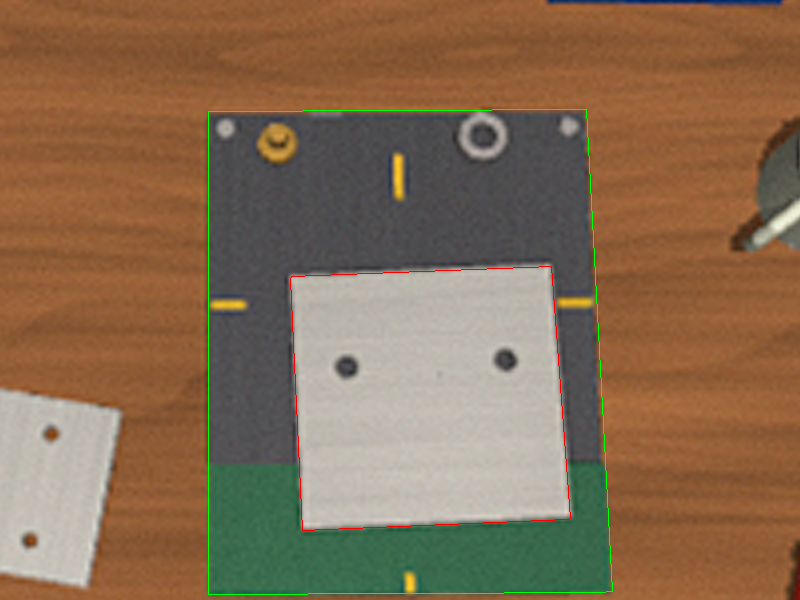

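View pics/fit_scene.png

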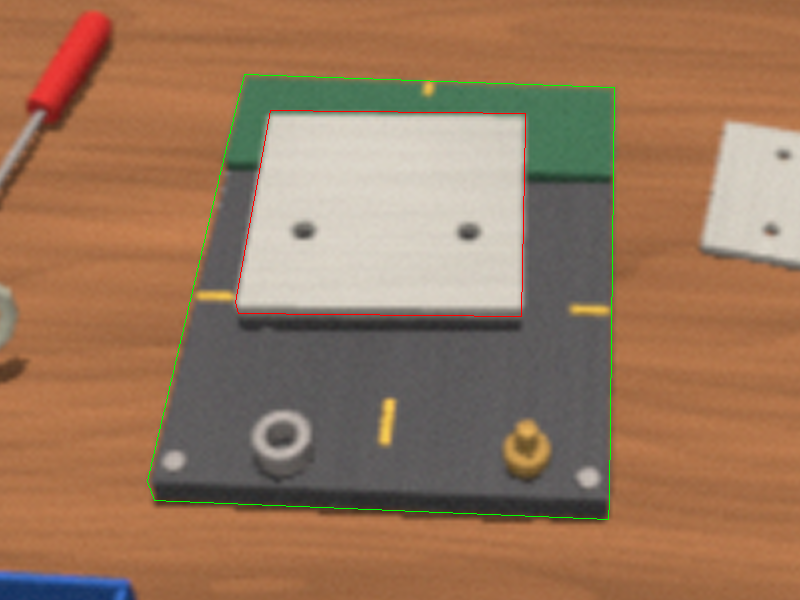

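The top fit matches the plate and fixture edges. The scene camera puts the holes about 3 mm farther forward, which is within the calibration error. My plan has three parts:
1. Square the plate by pushing its near edge with two open fingers.
2. Correct it sideways.
3. Push it home with two fingers.

The first moves only turn the tool and travel.

Request:
carry_out --plan '[[[0,0,0],[0,-7.2,0],0.0854],[[0,0,0],[0,-7.2,0],0.0854],[[-0.04,0,-0.018],[0,0,0],0.0854],[[-0.041,0,-0.0185],[0,0,0],0.0854],[[-0.041,0,-0.0185],[0,0,0],0.0854],[[-0.041,0,-0.0185],[0,0,0],0.0854],[[-0.041,0,-0.0185],[0,0,0],0.0854],[[-0.041,0,-0.0185],[0,0,0],0.0854]]'

```text
time_s: 1.7
position: [0.2423, 0.291, 0.2315]
tool_rot: [[-0.019, 0.001, -1.0], [1.0, 0.0, -0.019], [0.0, -1.0, -0.001]]
ft_force: [0.7, 0.3, 0.3]
grip_width: 0.0857
```

Request:
carry_out --plan '[[[-0.041,0,-0.0185],[0,0,0],0.0854],[[-0.041,0,-0.0185],[0,0,0],0.0854],[[-0.041,0,-0.0185],[0,0,0],0.0854],[[-0.041,0,-0.0185],[0,0,0],0.0854],[[-0.041,0,-0.0185],[0,0,0],0.0854],[[-0.041,0,-0.0185],[0,0,0],0.0854],[[-0.041,0,-0.0185],[0,0,0],0.0854],[[0,0,0],[0,0,0],0.0854]]'

```text
time_s: 2.7
position: [0.3777, 0.0056, 0.2313]
tool_rot: [[-0.015, 0.0, -1.0], [1.0, -0.0, -0.015], [-0.0, -1.0, -0.0]]
ft_force: [-0.5, -0.1, -0.4]
grip_width: 0.0853
```

Request:
carry_out --plan '[[[-0.041,0,-0.0175],[0,0,0],0.0854],[[-0.041,0,-0.0175],[0,0,0],0.0854],[[-0.041,0,-0.0175],[0,0,0],0.0854],[[0,0.05,0],[0,0,0],0.0854],[[0,0.05,0],[0,0,0],0.0854],[[0,0.05,0],[0,0,0],0.0854],[[0,0.03,0],[0,0,0],0.0854],[[0,0,0],[0,0,0],0.0854]]'

```text
time_s: 3.7
position: [0.4306, -0.1131, 0.0502]
tool_rot: [[-0.019, -0.004, -1.0], [1.0, 0.002, -0.019], [0.002, -1.0, 0.004]]
ft_force: [-0.1, -0.1, 1.3]
grip_width: 0.0854
```

```bash
cat > look.py <<'E'
import sys
from rig import env
from h import *
tag=sys.argv[1]
o=env.observe();print(o["position"].round(4),o["ft_force"].round(2),o["time_s"],o["grip_width"])
for n in("top","scene"):
    p=env.get_image(n);pickle.dump(p,open(f"{n}{tag}.pkl","wb"))
    i=cv2.resize(p["image"][:,:,::-1],None,fx=4,fy=4,interpolation=cv2.INTER_CUBIC)
    c=proj(p,[(.56,-.1,.03)])[0]*4;a,b=max(0,int(c[0])-400),max(0,int(c[1])-300)
    cv2.imwrite(f"pics/{n}{tag}.png",i[b:b+600,a:a+800])
E
python3 look.py 1
```

```text
[ 0.4306 -0.1131  0.0502] [-0.07 -0.12  1.34] 3.7 0.08536729570795719
```

View pics/scene1.png

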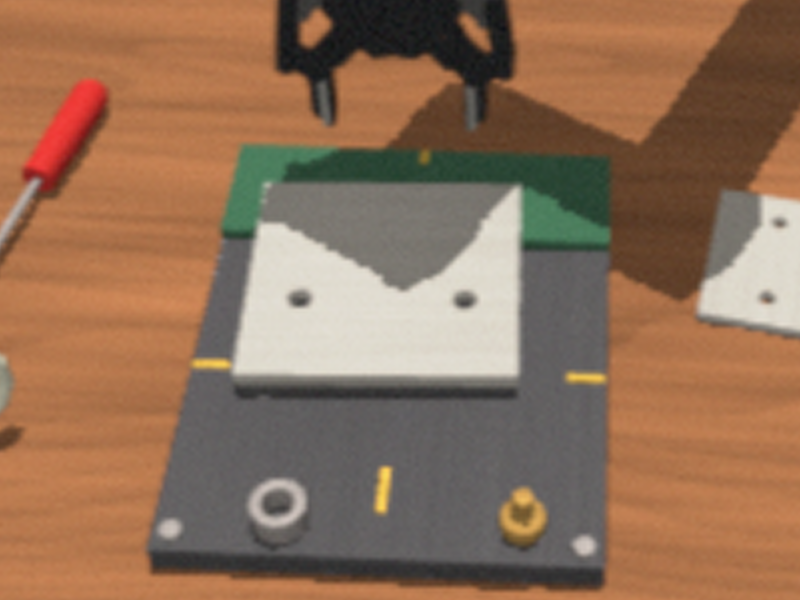

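View pics/top1.png

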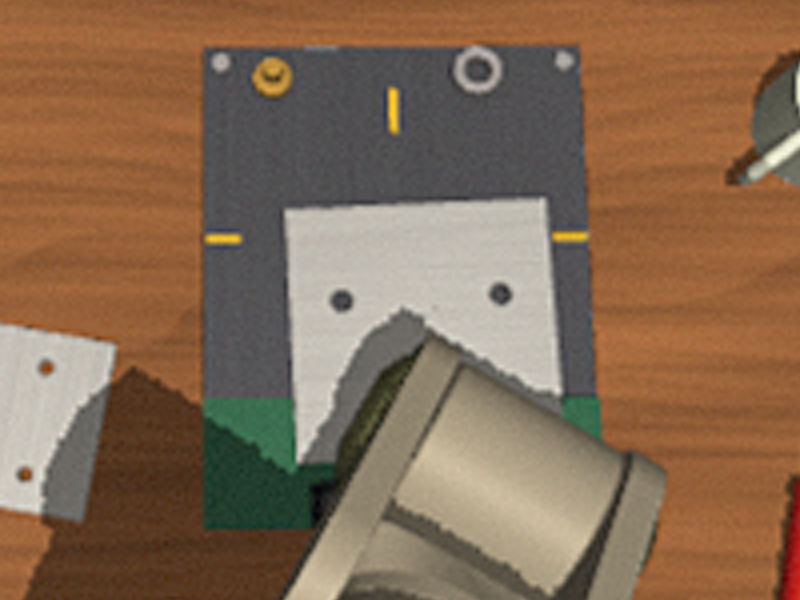

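The tips are behind the near edge. The scene crop shows the fingers at (325,120) and (470,125) and the plate undisturbed. I'll lower them and watch the force.

Request:
carry_out --plan '[[[0,0.012,0],[0,0,0],0.0854],[[0,0.01,0],[0,0,0],0.0854],[[0,0.004,0],[0,0,0],0.0854],[[0,0.004,0],[0,0,0],0.0854],[[0,0,0],[0,0,0],0.0854],[[0,0,0],[0,0,0],0.0854]]'

```text
time_s: 4.55
position: [0.4316, -0.1144, 0.0215]
tool_rot: [[-0.019, 0.0, -1.0], [1.0, -0.0, -0.019], [-0.0, -1.0, -0.0]]
ft_force: [1.0, 0.4, -0.4]
grip_width: 0.0854
```

```bash
python3 look.py 2
```

```text
[ 0.4316 -0.1144  0.0215] [ 0.99  0.43 -0.44] 4.55 0.0854271749563412
```

View pics/scene2.png

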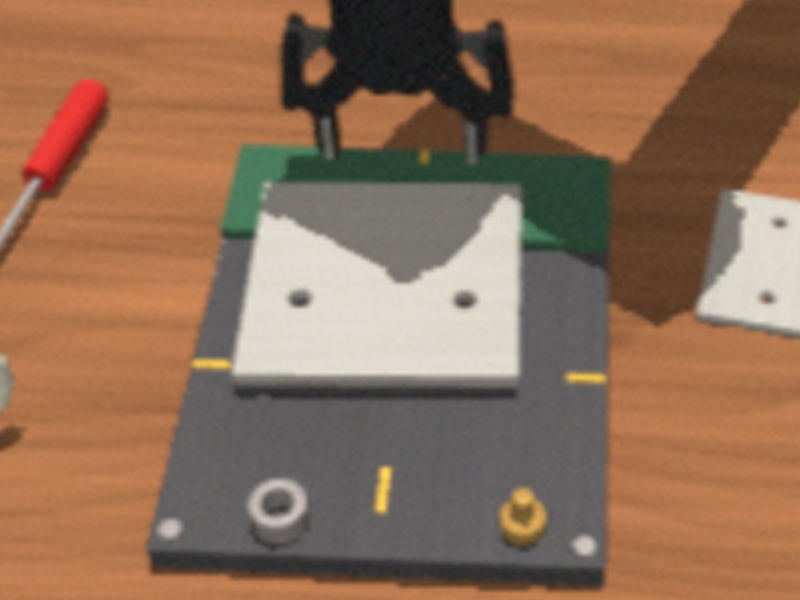

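Request:
carry_out --plan '[[[0,0.002,-0.006],[0,0,0],0.0854],[[0,0,-0.007],[0,0,0],0.0854],[[0,0,-0.004],[0,0,0],0.0854],[[0,0,-0.003],[0,0,0],0.0854],[[0,0,-0.003],[0,0,0],0.0854],[[0,0,-0.003],[0,0,0],0.0854],[[0,0,-0.003],[0,0,0],0.0854],[[0,0,-0.003],[0,0,0],0.0854]]'

```text
time_s: 5.65
position: [0.4637, -0.1138, 0.0193]
tool_rot: [[-0.018, 0.0, -1.0], [1.0, -0.0, -0.018], [-0.0, -1.0, -0.0]]
ft_force: [-2.8, -0.4, -1.5]
grip_width: 0.0851
```

Request:
carry_out --plan '[[[0,0,-0.003],[0,0,0],0.0854],[[0,0,-0.003],[0,0,0],0.0854],[[0,0,-0.003],[0,0,0],0.0854],[[0,0,-0.002],[0,0,0],0.0854],[[0,0,0],[0,0,0],0.0854]]'

```text
time_s: 6.28
position: [0.4748, -0.1136, 0.0194]
tool_rot: [[-0.019, 0.001, -1.0], [1.0, -0.0, -0.019], [-0.0, -1.0, -0.001]]
ft_force: [-0.7, -0.1, -1.0]
grip_width: 0.0851
```

```bash
python3 look.py 3
```

```text
[ 0.4748 -0.1136  0.0194] [-0.68 -0.13 -0.96] 6.275 0.08508475068916782
```

View pics/scene3.png

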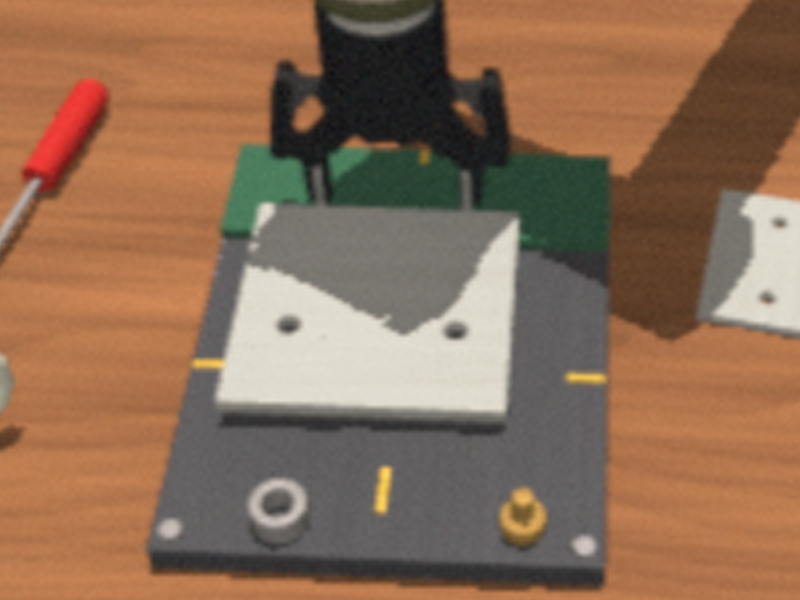

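View pics/top3.png

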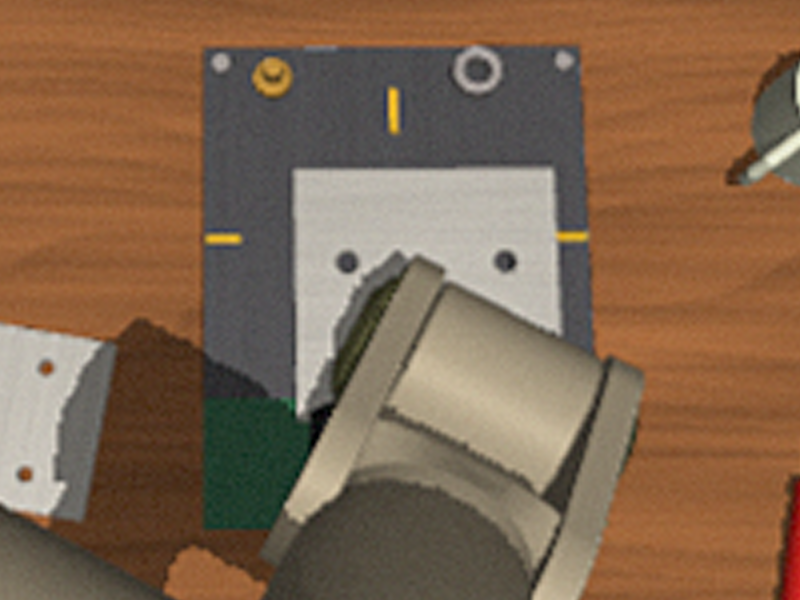

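The two-finger push squared the plate: in the top crop both holes sit near row 261, at columns 347 and 505. Next I'll measure the holes against the yellow marks.

```bash
cat > meas.py <<'E'
import sys
from h import *
# args: tag, plate z under, hole guesses from previous pose
tag=sys.argv[1];z=float(sys.argv[2])
O={"top":[.6041,-.0975,.0187],"scene":[.6055,-.0979,.0170]}
for n in("top","scene"):
    p=pickle.load(open(f"{n}{tag}.pkl","rb"))
    ys=[c for a,c in yellow(p)]
    W=[back(p,c,.02)[0] for c in ys]
    L=[w for w in W if abs(w[0]-.604)<.02 and w[1]>-.05];R=[w for w in W if abs(w[0]-.604)<.02 and w[1]<-.15]
    F=O[n]
    if L and R: print(n,"strips",L[0].round(4),R[0].round(4))
    g=cv2.cvtColor(p["image"],cv2.COLOR_RGB2GRAY)
    # dark small blobs inside bright plate
    m=(cv2.morphologyEx(g,cv2.MORPH_BLACKHAT,np.ones((15,15)))>45).astype(np.uint8)
    k,l,s,c=cv2.connectedComponentsWithStats(m)
    for i in range(1,k):
        if not(8<s[i,4]<90) or max(s[i,2:4])>13: continue
        w=back(p,c[i],z+.01)[0];f=tofix(F,w)[0]
        if abs(f[0])<.06 and 0.02<abs(f[1])<.08:
            bx,by=c[i].round().astype(int);h=cv2.morphologyEx(g,cv2.MORPH_BLACKHAT,np.ones((15,15)))[by-5:by+6,bx-5:bx+6].astype(float)
            yy,xx=np.mgrid[by-5:by+6,bx-5:bx+6];h=np.clip(h-20,0,None);cc=np.array([(h*xx).sum(),(h*yy).sum()])/h.sum()
            print(n,"hole px",cc.round(2),"area",s[i,4],"fix",(tofix(F,back(p,cc,z+.01))[0]*1000).round(1))
E
python3 meas.py 0 .028; python3 meas.py 3 .028
```

```text
top strips [0.602  0.0146 0.02  ] [ 0.6062 -0.2095  0.02  ]
top hole px [314.73 203.78] area 28 fix [-40.2 -63. ]
top hole px [275.02 205.54] area 28 fix [-44.1  37.2]
scene strips [0.6039 0.0133 0.02  ] [ 0.6071 -0.209   0.02  ]
scene hole px [193.72 190.56] area 22 fix [-38.1 -62.3]
scene hole px [234.93 190.91] area 22 fix [-42.   37.3]
scene hole px [232.88 214.16] area 9 fix [29.2 37.8]
top strips [0.602  0.0149 0.02  ] [ 0.6062 -0.2108  0.02  ]
top hole px [276.54 196.04] area 28 fix [-19.8  32.9]
top hole px [315.99 195.64] area 30 fix [-19.3 -66.9]
scene strips [0.6039 0.0133 0.02  ] [ 0.6069 -0.2113  0.02  ]
scene hole px [190.92 197.1 ] area 24 fix [-17.1 -66. ]
scene hole px [232.64 198.64] area 21 fix [-17.3  33.7]
scene hole px [185.89 221.11] area 14 fix [ 54.2 -66.6]
scene hole px [198.19 221.72] area 20 fix [ 54.5 -38.6]
scene hole px [238.83 223.07] area 11 fix [53.8 53.1]
```

Both holes are at x ≈ -18.5 mm and about 16.6 mm too far right; the angle is good. I'll back off, shut the fingers and go round to the right side.

Request:
carry_out --plan '[[[0,0,0.015],[0,0,0],0.0854],[[0,-0.04,0],[0,0,0],0.0854],[[0,-0.04,0],[0,0,0],0.0],[[-0.039,0,-0.0235],[0,0,0],0.0],[[-0.039,0,-0.024],[0,0,0],0.0],[[-0.038,0,-0.024],[0,0,0],0.0],[[0,0,0],[0,0,0],0.0],[[0,0,0],[0,0,0],0.0]]'

```text
time_s: 7.38
position: [0.5328, -0.228, 0.0992]
tool_rot: [[-0.019, -0.0, -1.0], [1.0, 0.0, -0.019], [0.0, -1.0, 0.0]]
ft_force: [-0.7, 0.7, -1.0]
grip_width: 0.0001
```

```bash
python3 look.py 4; python3 meas.py 4 .028; python3 -c "
from h import *
from rig import env
o=env.observe();print(tofix([.6046,-.0976,.0185],o['position']).round(4),o['tool_rot'].round(3))"
```

```text
[ 0.5328 -0.228   0.0992] [-0.73  0.7  -1.04] 7.375 7.27232153216423e-05
top strips [0.602  0.0149 0.02  ] [ 0.6075 -0.2095  0.02  ]
top hole px [316.98 195.66] area 88 fix [-19.4 -69.5]
top hole px [276.42 195.87] area 28 fix [-19.3  33.2]
scene strips [0.6039 0.0133 0.02  ] [ 0.6078 -0.2114  0.02  ]
scene hole px [232.64 198.63] area 22 fix [-17.3  33.7]
scene hole px [187.88 221.12] area 14 fix [ 54.  -62.1]
scene hole px [198.96 221.79] area 16 fix [ 54.7 -36.9]
scene hole px [238.05 223.05] area 13 fix [53.8 51.4]
[[-0.0743 -0.1286]] [[-0.019 -0.    -1.   ]
 [ 1.     0.    -0.019]
 [ 0.    -1.     0.   ]]
```

View pics/scene4.png

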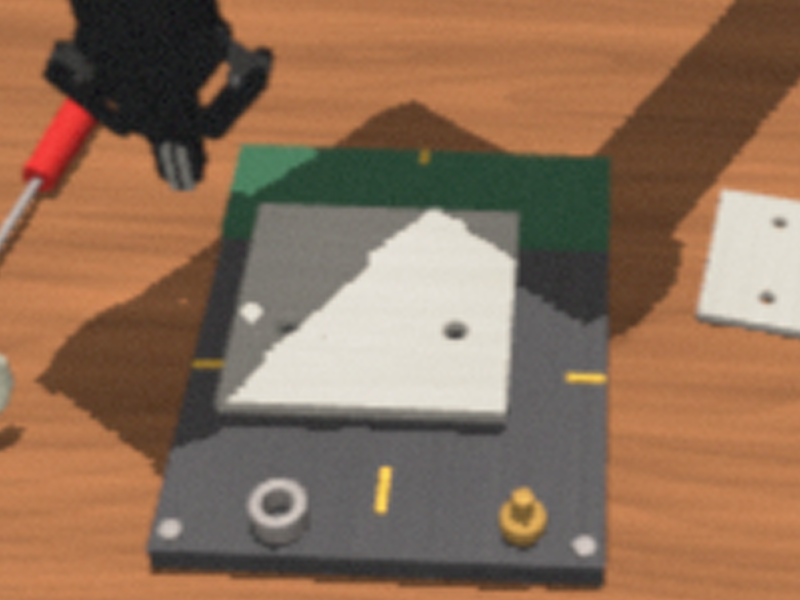

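The shut fingers are at the right side with the plate unmoved; the left hole is still at (455,330) in the crop. I'll lower and push left, starting with part of the distance.

Request:
carry_out --plan '[[[0,0.04,0],[0,0,0],0.0],[[0,0.022,0],[0,0,0],0.0],[[0,0.009,0],[0,0,0],0.0],[[0.006,0,0],[0,0,0],0.0],[[0.004,0,0],[0,0,0],0.0],[[0.004,0,0],[0,0,0],0.0],[[0.003,0,0],[0,0,0],0.0],[[0.003,0,0],[0,0,0],0.0]]'

```text
time_s: 8.48
position: [0.5331, -0.2089, 0.0288]
tool_rot: [[-0.019, 0.001, -1.0], [1.0, -0.002, -0.019], [-0.002, -1.0, -0.001]]
ft_force: [-0.0, -2.3, 0.5]
grip_width: 0.0001
```

Request:
carry_out --plan '[[[0.002,0,0],[0,0,0],0.0],[[0.002,0,0],[0,0,0],0.0],[[0.002,0,0],[0,0,0],0.0],[[0,0,0],[0,0,0],0.0]]'

```text
time_s: 8.98
position: [0.5329, -0.2025, 0.0286]
tool_rot: [[-0.019, 0.001, -1.0], [1.0, -0.0, -0.019], [-0.0, -1.0, -0.001]]
ft_force: [2.2, -3.6, 3.5]
grip_width: -0.0002
```

```bash
python3 look.py 5; python3 meas.py 5 .028; python3 -c "
from h import *
from rig import env
o=env.observe();print(tofix([.6046,-.0976,.0185],o['position']).round(4))"
```

```text
[ 0.5329 -0.2025  0.0286] [ 2.21 -3.64  3.51] 8.975 -0.00023835140013087576
top hole px [316.7  180.95] area 20 fix [ 18.8 -70.2]
top hole px [272.38 197.49] area 27 fix [-23.4  43.5]
scene strips [0.6039 0.0133 0.02  ] [ 0.608  -0.2103  0.02  ]
scene hole px [237.06 197.34] area 24 fix [-21.9  43.9]
scene hole px [227.96 221.24] area 9 fix [49.9 28.3]
[[-0.0737 -0.1036]]
```

View pics/scene5.png

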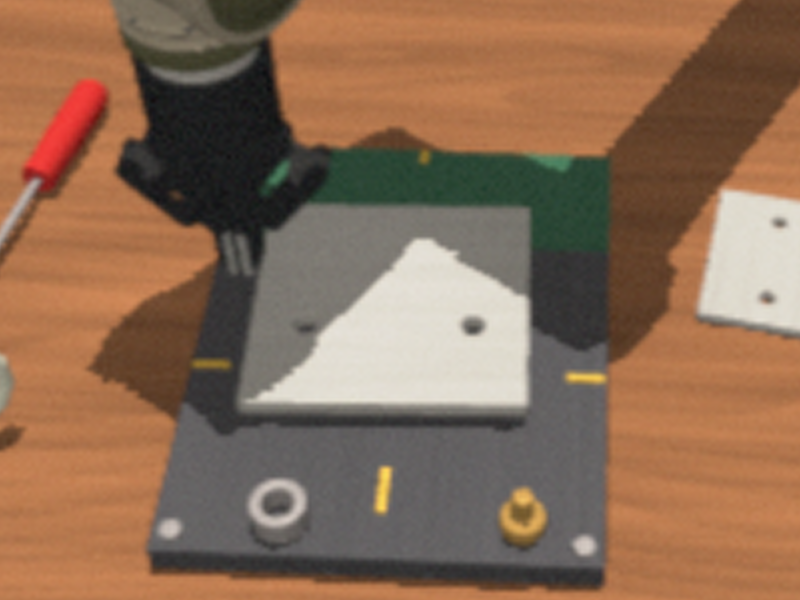

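View pics/top5.png

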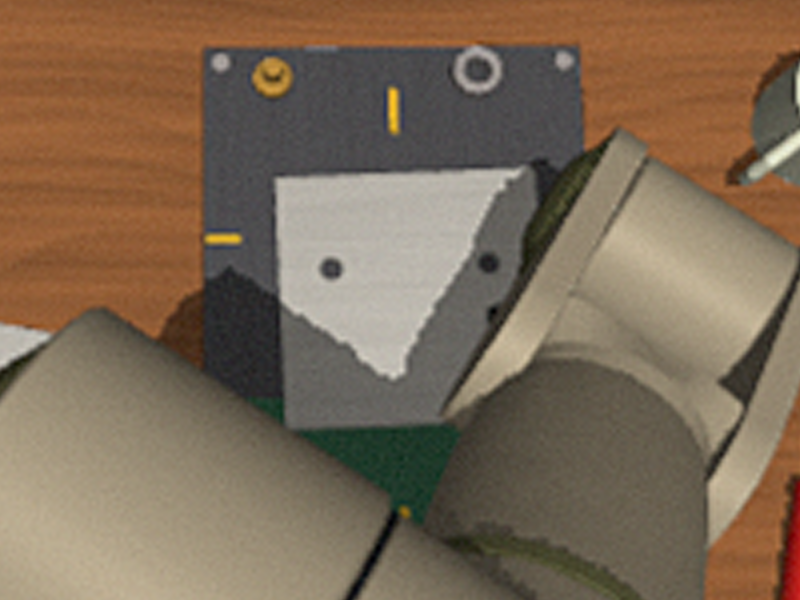

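The plate moved 10 mm left and turned about 0.045 rad counter-clockwise. I'll push again nearer its rear edge, which moves it left and turns it back. I'm lifting the tips slightly to clear the step.

Request:
carry_out --plan '[[[-0.006,0,0],[0,0,0],0.0],[[0,-0.004,0.012],[0,0,0],0.0],[[0,0,0.015],[0,0,0],0.0],[[0.004,0,0],[0,0,0],0.0],[[0.003,0,0],[0,0,0],0.0],[[0.003,0,0],[0,0,0],0.0],[[0.003,0,0],[0,0,0],0.0],[[0,0,0],[0,0,0],0.0]]'

```text
time_s: 10.07
position: [0.5057, -0.1958, 0.0323]
tool_rot: [[-0.019, 0.0, -1.0], [1.0, -0.0, -0.019], [-0.0, -1.0, -0.0]]
ft_force: [0.0, -0.5, -1.0]
grip_width: 0.0001
```

```bash
python3 look.py 6; python3 meas.py 6 .028; python3 -c "
from h import *
from rig import env
o=env.observe();print(tofix([.6046,-.0976,.0185],o['position']).round(4))"
```

```text
[ 0.5057 -0.1958  0.0323] [ 0.01 -0.53 -1.02] 10.075 7.559250848365032e-05
top hole px [271.42 197.39] area 27 fix [-23.1  45.9]
top hole px [310.69 196.08] area 21 fix [-20.4 -53.5]
scene strips [0.6039 0.0133 0.02  ] [ 0.608  -0.2122  0.02  ]
scene hole px [238.08 197.5 ] area 23 fix [-21.5  46.3]
scene hole px [246.4 221.9] area 15 fix [49.7 69.9]
[[-0.1009 -0.0964]]
```

View pics/scene6.png

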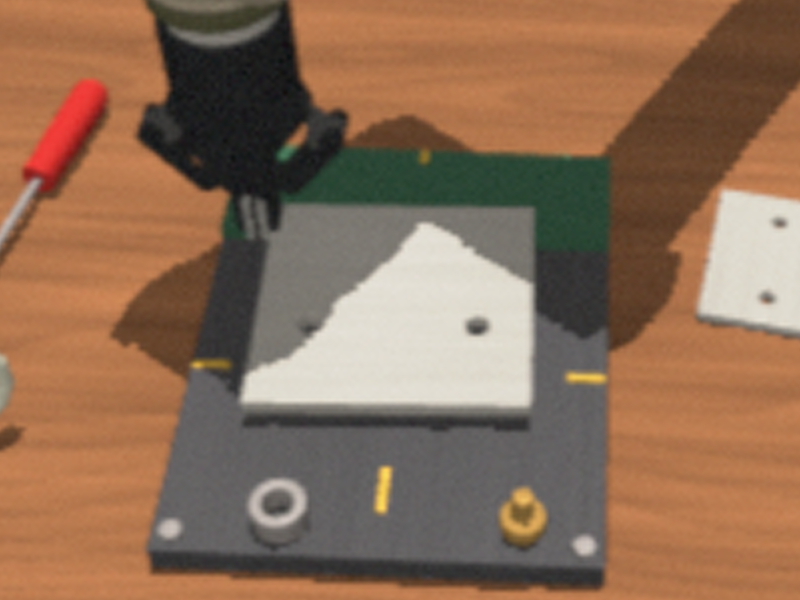

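View pics/top6.png

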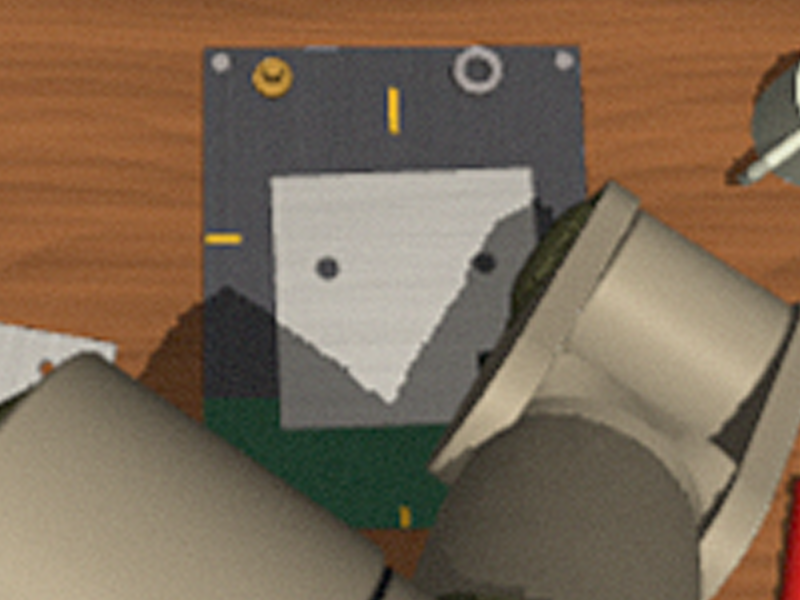

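The holes are now about 3.7 mm to the right and the yaw is about +0.027 rad. Another 5 mm of the same push should fix both.

Request:
carry_out --plan '[[[0.0025,0,0],[0,0,0],0.0],[[0.0025,0,0],[0,0,0],0.0],[[0,0,0],[0,0,0],0.0],[[0,0,0],[0,0,0],0.0]]'

```text
time_s: 10.68
position: [0.5054, -0.1907, 0.0323]
tool_rot: [[-0.019, -0.0, -1.0], [1.0, 0.0, -0.019], [0.0, -1.0, 0.0]]
ft_force: [0.5, -0.5, -0.2]
grip_width: -0.0004
```

```bash
python3 look.py 7; python3 meas.py 7 .028; python3 -c "
from h import *
from rig import env
o=env.observe();print(tofix([.6046,-.0976,.0185],o['position']).round(4))"
```

```text
[ 0.5054 -0.1907  0.0323] [ 0.53 -0.51 -0.22] 10.675 -0.00035181934342386786
top hole px [269.6  197.12] area 27 fix [-22.4  50.5]
top hole px [308.77 196.15] area 20 fix [-20.5 -48.6]
scene strips [0.6039 0.0133 0.02  ] [ 0.6076 -0.2123  0.02  ]
scene hole px [239.94 197.88] area 23 fix [-20.5  50.8]
scene hole px [234.66 221.97] area 9 fix [51.2 43.5]
scene hole px [247.03 222.05] area 13 fix [50.  71.4]
[[-0.101  -0.0913]]
```

View pics/top7.png

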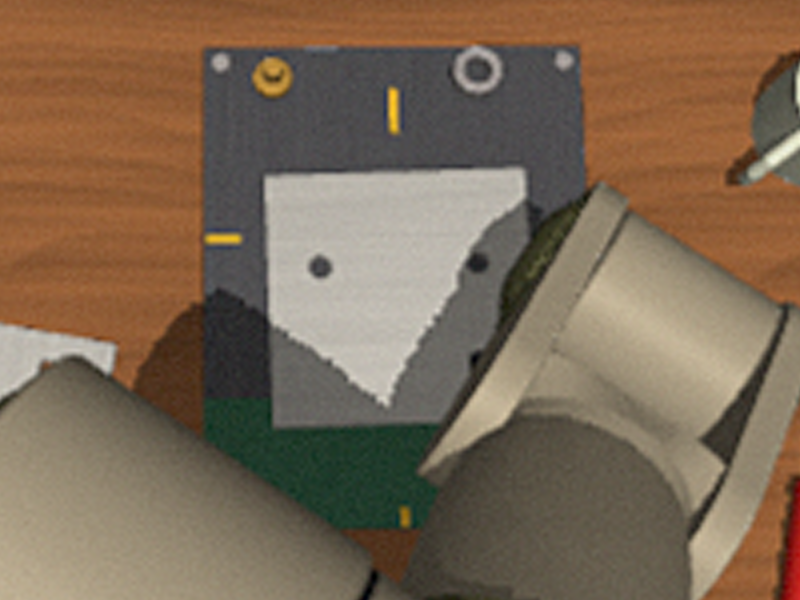

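The holes are now within about 1 mm sideways and the yaw is about +0.015 rad. I'll go back behind the near edge with open fingers.

Request:
carry_out --plan '[[[-0.01,0,0],[0,0,0],0.0],[[0,-0.035,0],[0,0,0],0.0],[[0,-0.035,0],[0,0,0],0.0854],[[0.05,0,0.021],[0,0,0],0.0854],[[0.05,0,0.022],[0,0,0],0.0854],[[0,0,0],[0,0,0],0.0854],[[0,0,0],[0,0,0],0.0854],[[0,0,0],[0,0,0],0.0854]]'

```text
time_s: 11.78
position: [0.4614, -0.1029, 0.1023]
tool_rot: [[-0.017, 0.001, -1.0], [1.0, -0.0, -0.017], [-0.0, -1.0, -0.001]]
ft_force: [0.9, 0.1, -0.1]
grip_width: 0.0852
```

```bash
python3 look.py 8; python3 meas.py 8 .028; python3 -c "
from h import *
from rig import env
o=env.observe();print(tofix([.6046,-.0976,.0185],o['position']).round(4),o['tool_rot'].round(3))"
```

```text
[ 0.4614 -0.1029  0.1023] [ 0.91  0.1  -0.14] 11.775 0.08521101642738184
top strips [0.6019 0.0146 0.02  ] [ 0.6062 -0.2095  0.02  ]
top hole px [309.08 195.95] area 29 fix [-20.  -49.4]
top hole px [269.64 197.11] area 29 fix [-22.4  50.4]
scene strips [0.6039 0.0133 0.02  ] [ 0.6071 -0.209   0.02  ]
scene hole px [198.11 197.09] area 22 fix [-18.  -48.9]
scene hole px [239.94 197.91] area 23 fix [-20.4  50.9]
scene hole px [230.25 221.92] area 15 fix [51.6 33.6]
[[-0.1436 -0.0024]] [[-0.017  0.    -1.   ]
 [ 1.    -0.    -0.017]
 [-0.    -1.    -0.   ]]
```

View pics/scene8.png

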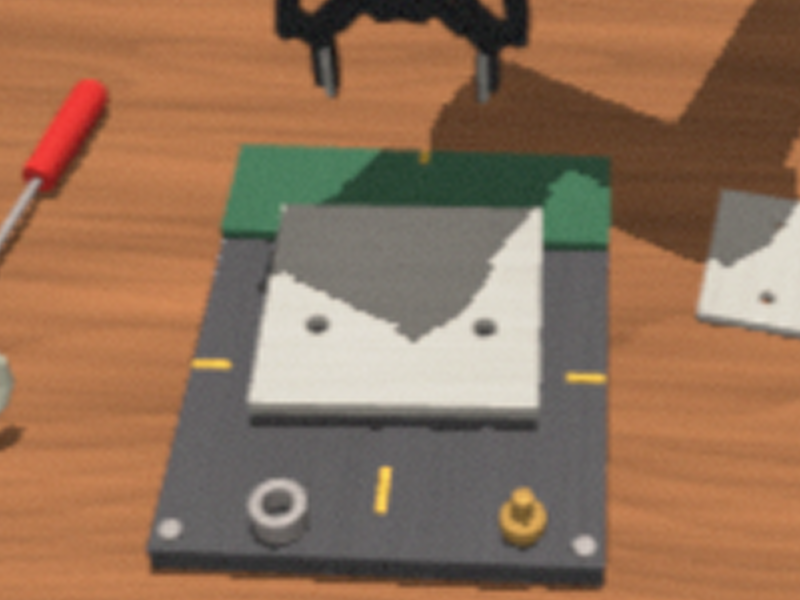

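Request:
carry_out --plan '[[[0,0.04,0],[0,0,0],0.0854],[[0,0.03,0],[0,0,0],0.0854],[[0,0.013,0],[0,0,0],0.0854],[[0,0,-0.006],[0,0,0],0.0854],[[0,0,-0.004],[0,0,0],0.0854],[[0,0,-0.003],[0,0,0],0.0854],[[0,0,-0.003],[0,0,0],0.0854],[[0,0,-0.003],[0,0,0],0.0854]]'

```text
time_s: 12.88
position: [0.4791, -0.1012, 0.0198]
tool_rot: [[-0.019, -0.001, -1.0], [1.0, 0.0, -0.019], [0.0, -1.0, 0.001]]
ft_force: [-6.1, -0.9, 5.4]
grip_width: 0.0855
```

Request:
carry_out --plan '[[[0,0,-0.003],[0,0,0],0.0854],[[0,0,-0.003],[0,0,0],0.0854],[[0,0,0],[0,0,0],0.0854]]'

```text
time_s: 13.25
position: [0.4856, -0.1012, 0.0197]
tool_rot: [[-0.019, -0.0, -1.0], [1.0, 0.0, -0.019], [0.0, -1.0, 0.0]]
ft_force: [-5.7, 0.5, 2.4]
grip_width: 0.0852
```

```bash
python3 look.py 9; python3 meas.py 9 .028; python3 -c "
from h import *
from rig import env
o=env.observe();print(tofix([.6046,-.0976,.0185],o['position']).round(4))"
```

```text
[ 0.4856 -0.1012  0.0197] [-5.68  0.51  2.44] 13.25 0.08520673514060345
top strips [0.6019 0.015  0.02  ] [ 0.6062 -0.2095  0.02  ]
top hole px [270.42 191.92] area 28 fix [-9.  48.2]
top hole px [309.81 191.49] area 27 fix [ -8.5 -51.7]
scene strips [0.604  0.0139 0.02  ] [ 0.6071 -0.209   0.02  ]
scene hole px [196.59 200.74] area 24 fix [ -6.6 -50.9]
scene hole px [238.82 202.41] area 25 fix [-6.4 49.1]
[[-0.1191 -0.0014]]
```

View pics/scene9.png

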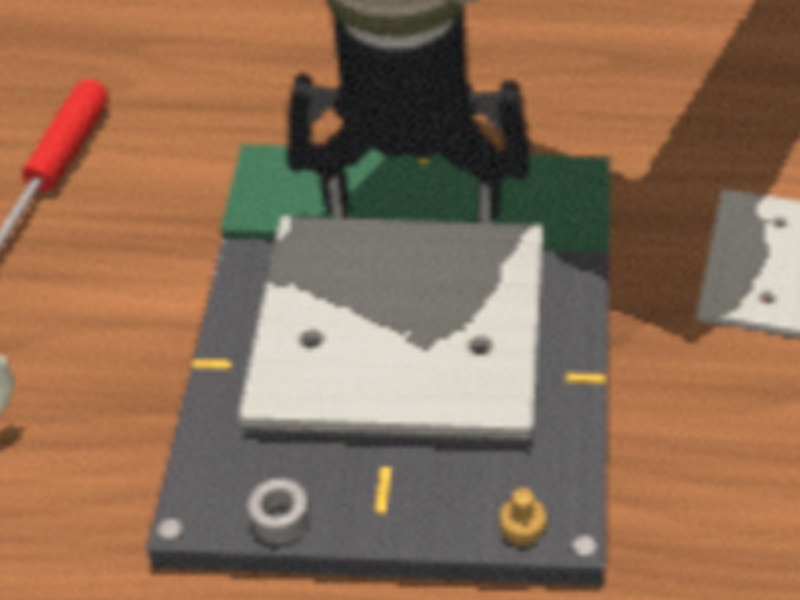

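The plate is square, with x ≈ -7.6 mm and y ≈ -1.3 mm. I'll finish slowly.

Request:
carry_out --plan '[[[0,0,-0.0015],[0,0,0],0.0854],[[0,0,-0.0015],[0,0,0],0.0854],[[0,0,-0.0015],[0,0,0],0.0854],[[0,0,-0.001],[0,0,0],0.0854],[[0,0,-0.001],[0,0,0],0.0854],[[0,0,0],[0,0,0],0.0854]]'

```text
time_s: 14.1
position: [0.4925, -0.1012, 0.0193]
tool_rot: [[-0.019, 0.0, -1.0], [1.0, -0.0, -0.019], [-0.0, -1.0, -0.0]]
ft_force: [-0.6, 0.9, -0.2]
grip_width: 0.0855
```

```bash
python3 look.py 10; python3 meas.py 10 .028; python3 -c "
from h import *
from rig import env
o=env.observe();print(tofix([.6046,-.0976,.0185],o['position']).round(4))"
```

```text
[ 0.4925 -0.1012  0.0193] [-0.63  0.89 -0.23] 14.1 0.08553489708680484
top strips [0.6021 0.0144 0.02  ] [ 0.6062 -0.2095  0.02  ]
top hole px [270.13 189.94] area 28 fix [-3.9 48.9]
top hole px [308.76 189.26] area 28 fix [ -2.7 -49.2]
scene strips [0.6039 0.0133 0.02  ] [ 0.6069 -0.2095  0.02  ]
scene hole px [196.93 205.1 ] area 24 fix [  6.6 -48.2]
scene hole px [239.01 206.66] area 22 fix [ 6.4 50.4]
[[-0.1123 -0.0015]]
```

View pics/scene10.png

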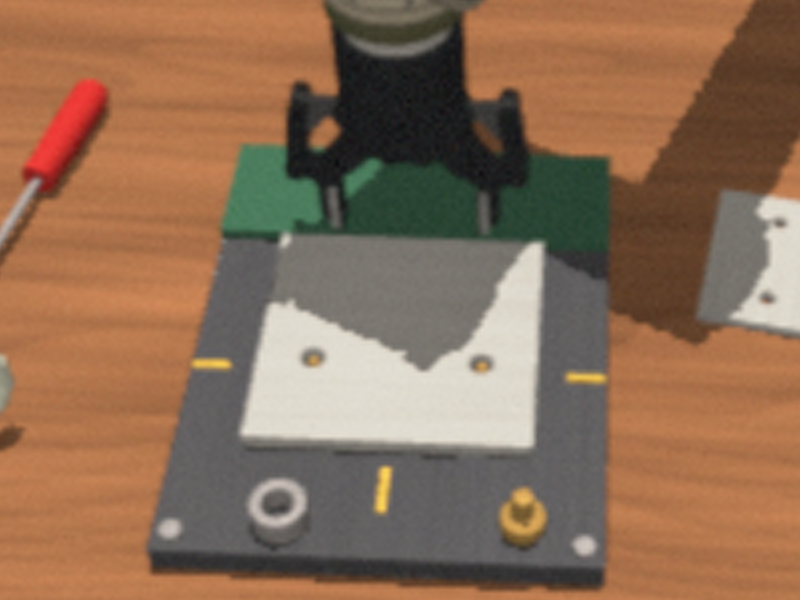

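The plate has dropped, and brass pin tips show in both holes at (314,358) and (482,365). I'll back off and up, then check.

Request:
carry_out --plan '[[[0,0,0.012],[0,0,0],0.0854],[[0,0,0.015],[0,0,0],0.0854],[[0,-0.04,0.015],[0,0,0],0.0854],[[0,-0.05,0.01],[0,0,0],0.0854],[[0,-0.05,0],[0,0,0],0.0854],[[0.05,0,0],[0,0,0],0.0854],[[0.05,0,0],[0,0,0],0.0854],[[0,0,0],[0,0,0],0.0854]]'

```text
time_s: 15.2
position: [0.437, 0.0002, 0.1593]
tool_rot: [[-0.022, -0.001, -1.0], [1.0, 0.0, -0.022], [0.0, -1.0, 0.001]]
ft_force: [0.2, -0.7, -0.1]
grip_width: 0.0852
```

```bash
python3 look.py 11; python3 meas.py 11 .020; python3 - <<'E'
from h import *
T={n:pickle.load(open(f"{n}11.pkl","rb")) for n in("top","scene")}
for z in(.02,.028):
    v=np.array([.5845,-.0979,.0187])
    for n in T:
        w=v
        for k in range(2): w,e=fit([(T[n],platefit(T[n],w,z)[0])],PL,w,z)
        print(z,n,w.round(4),e)
p=T["scene"];i=p["image"][175:255,160:285,::-1]
cv2.imwrite("pics/fin.png",cv2.resize(i,None,fx=6,fy=6,interpolation=cv2.INTER_CUBIC))
p=T["top"];i=p["image"][150:240,230:350,::-1]
cv2.imwrite("pics/fin2.png",cv2.resize(i,None,fx=6,fy=6,interpolation=cv2.INTER_CUBIC))
E
```

```text
[4.370e-01 2.000e-04 1.593e-01] [ 0.2  -0.72 -0.12] 15.2 0.08522297316477258
top strips [0.6019 0.015  0.02  ] [ 0.6062 -0.2095  0.02  ]
top hole px [269.73 189.45] area 27 fix [-1.  49.5]
top hole px [308.76 189.26] area 28 fix [ -1.1 -50.4]
scene strips [0.6039 0.0133 0.02  ] [ 0.6071 -0.209   0.02  ]
scene hole px [196.93 205.07] area 24 fix [  0.1 -50. ]
scene hole px [239.   206.67] area 21 fix [-0.  49.8]
0.02 top [ 0.5838 -0.0986  0.0165] 0.7456116241553696
0.02 scene [ 0.5812 -0.0992  0.028 ] 0.7245247073956247
0.028 top [ 0.5821 -0.0977  0.0176] 0.7536695979137766
0.028 scene [ 0.5872 -0.0978  0.0271] 0.7961298793620434
```

View pics/fin.png

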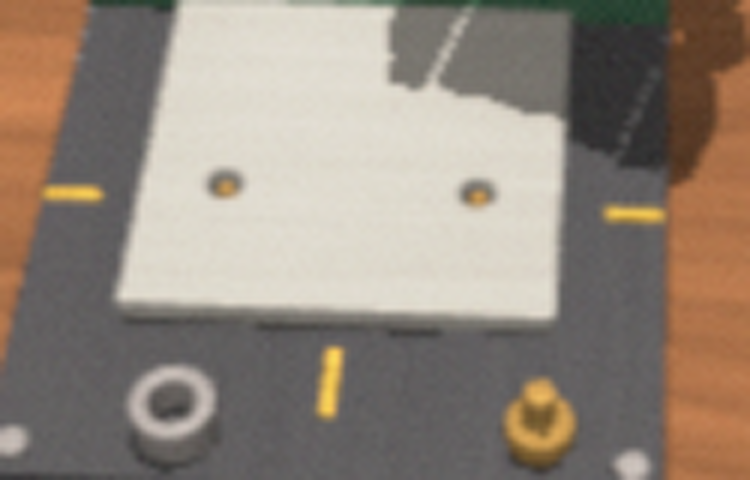

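View pics/fin2.png

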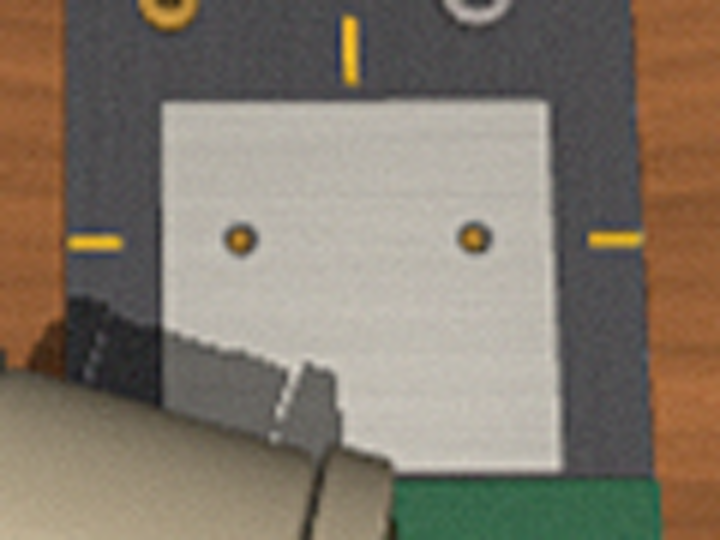

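Both pins show centred in their holes in both views: (240,240) and (474,238) in the top crop. The holes measure within about 1 mm of the pins. The two-camera height check gives about 20 to 21 mm, so I'll confirm flatness with a light touch on the plate's centre.

Request:
carry_out --plan '[[[-0.034,0,-0.048],[0,0,0],0.0],[[-0.034,0,-0.048],[0,0,0],0.0],[[-0.033,0,-0.05],[0,0,0],0.0],[[0,0.05,0],[0,0,0],0.0],[[0,0.045,0],[0,0,0],0.0],[[0,0.02,0],[0,0,0],0.0],[[0,0,0],[0,0,0],0.0],[[0,0,0],[0,0,0],0.0]]'

```text
time_s: 16.3
position: [0.5866, -0.1015, 0.0453]
tool_rot: [[-0.018, 0.002, -1.0], [1.0, -0.001, -0.018], [-0.001, -1.0, -0.002]]
ft_force: [0.4, 0.3, 0.3]
grip_width: -0.0001
```

Request:
carry_out --plan '[[[0,0.007,0],[0,0,0],0.0],[[0,0.004,0],[0,0,0],0.0],[[0,0,0],[0,0,0],0.0],[[0,0,0],[0,0,0],0.0]]'

```text
time_s: 16.8
position: [0.5863, -0.1004, 0.0335]
tool_rot: [[-0.019, 0.0, -1.0], [1.0, -0.0, -0.019], [-0.0, -1.0, -0.0]]
ft_force: [0.8, 0.1, -0.2]
grip_width: -0.0
```

Request:
carry_out --plan '[[[0,0.0015,0],[0,0,0],0.0],[[0,0,0],[0,0,0],0.0]]'

```text
time_s: 17.05
position: [0.5862, -0.1004, 0.0318]
tool_rot: [[-0.019, -0.0, -1.0], [1.0, 0.0, -0.019], [0.0, -1.0, 0.0]]
ft_force: [1.0, 0.3, 0.9]
grip_width: -0.0001
```

Request:
carry_out --plan '[[[0,0.0015,0],[0,0,0],0.0],[[0,0,0],[0,0,0],0.0]]'

```text
time_s: 17.3
position: [0.5862, -0.1004, 0.0302]
tool_rot: [[-0.018, -0.0, -1.0], [1.0, 0.0, -0.018], [0.0, -1.0, 0.0]]
ft_force: [0.9, 0.2, -0.2]
grip_width: 0.0
```

The tip reached z = 30.2 mm with no contact force, so the plate's top is no higher than that and it is fully seated. I'll go up and away for a final look, then hand in.

Request:
carry_out --plan '[[[0,-0.02,0],[0,0,0],0.0],[[0,-0.05,0],[0,0,0],0.0],[[0,-0.05,0],[0,0,0],0.0],[[0,-0.04,0.03],[0,0,0],0.0],[[0.03,0,0.045],[0,0,0],0.0],[[0.03,0,0.045],[0,0,0],0.0],[[0,0,0],[0,0,0],0.0],[[0,0,0],[0,0,0],0.0]]'

```text
time_s: 18.3
position: [0.4657, -0.0429, 0.1907]
tool_rot: [[-0.019, 0.001, -1.0], [1.0, -0.001, -0.019], [-0.001, -1.0, -0.001]]
ft_force: [0.1, -0.2, 0.1]
grip_width: -0.0001
```

```bash
python3 look.py 12; python3 meas.py 12 .020; python3 -c "
from rig import env
print(env.close_job())"
```

```text
[ 0.4657 -0.0429  0.1907] [ 0.11 -0.22  0.1 ] 18.3 -0.0001361530221411394
top strips [0.6023 0.0227 0.02  ] [ 0.6062 -0.2095  0.02  ]
top hole px [308.77 189.24] area 28 fix [ -1.  -50.4]
scene strips [0.6039 0.0133 0.02  ] [ 0.6069 -0.2095  0.02  ]
scene hole px [196.94 205.11] area 24 fix [  0.2 -49.9]
scene hole px [240.06 206.61] area 16 fix [-0.3 52.3]
scene hole px [246.62 209.12] area 23 fix [ 6.5 68.2]
the job is handed in; nothing more can be done
None
```

View pics/scene12.png

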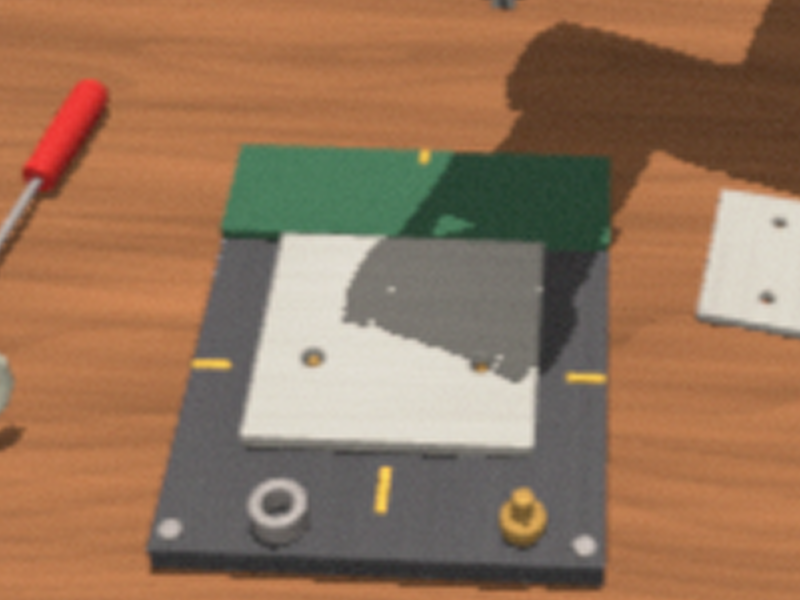

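The plate is seated over both pins, and I handed the job in at about 18 s with the arm clear of it. I squared the plate with a two-finger push on its near edge and shifted it left with side pushes. A second two-finger push then moved it home until it dropped.

**Position:** Once the plate had dropped, both cameras showed each hole within about 1 mm of its pin, with brass visible in both holes.

**Flatness:** I lowered a fingertip to 30.2 mm above the bench over the plate's centre and felt no contact. Its top is therefore no higher than that, as it should be when it lies on the bed. This did not measure tilt directly.

**Bystanders:** The thumb knob, spacer and screwdriver look unmoved in the last picture. The arm never went near the wrench, can or mug.

**Checks that disagreed:**
- **Cameras:** They differed by 1 to 2 mm along the push direction throughout, which is within the calibration error.
- **Plate outline:** Fits to the plate's outline after seating were off by a few mm and 0.01 rad because of shadows, so I relied on the holes instead.
- **Last left-hole reading:** It came out 2.3 mm off sideways in the scene camera, with the arm's shadow across that hole; before the shadow it read 0.2 mm. The top camera did not pick up that hole in the last picture.

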